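Register a mask holder in its corner and clamp it

ROBOT

A 7-joint arm with a two-finger parallel gripper is mounted at the origin on the work surface. World frame = base frame: x ahead of the robot, y to its left, z up, the work surface at z = 0. Lengths are in m, angles in rad, forces in N, time in s.
With the tool pointing down it reaches from about 0.4 to 0.85 m from the base axis. Payload 4.5 kg.
Tool frame: the origin (TCP) lies on the centre line of the jaws, within the pads' length; the fingertips stand 25 mm ahead of it and the grasp point (between the pads) lies 6 mm ahead of it; z points along the fingers, y is the line along which they close (so a half turn about z gives the same grasp; the last joint's range is limited). The gripper opens to 88 mm and grips with 3 to 60 N. Pads are 18 mm wide; open, the fingers measure 123 mm over their backs; the gripper's body (75 mm by 187 mm) begins 45 mm behind the grasp point.
Start: joints at [1.344, 0.689, -0.195, 1.565, 0.157, 0.902, -0.215], TCP at [0.161, -0.604, 0.264] pointing down, gripper open.
Joint ranges: [-3.01, 3.01], [-0.46, 2.08], [-1.47, 1.51], [0.13, 2.56], [-1, 4.14], [0.04, 2.09], [-2.66, 2.66]. Speed limits (rad/s): [2.57, 2.57, 3.14, 3.14, 3.14, 3.14, 3.14].

INTERFACE

Orientations are given as a unit quaternion [w, x, y, z].
In Python, from plant import read_state, capture, job_done gives the robot as it stands.
- The arm moves only by the tool play_rows, never from a script. Its argument "moves" is a list of rows, each a list of 5 numbers: the shift along the world's x, y, z in units of 30 mm (1.0 is 30 mm), then the turn about the world's z in units of 5 degrees (1.0 is 5 degrees), then the closure, from -1 (fully open) to 1 (shut). A call has 1 to 20 rows; each row shifts and turns the commanded pose from where the row before left it; what a row does not reach is not made up. A row lasts 1/8 s, in which the tool goes at most 62.5 mm and 10.7 degrees, less where a joint would pass 70% of its speed; a pose out of reach is approached as far as the arm can. A call is refused whole if a number of a shift passes 1 or a number of a turn 1, either way. A call with a gripper value outside its range is refused whole. The fingers move at their own pace and stop on an object; the grip force is fixed at half the most. Time passes only in rows, so rows that do not move let the fingers close. It gives the time, the measured TCP pose, the force, the opening and the grip force at its end, in the units of the state.
- read_state(): the state, without advancing time (a new reading comes with each control period).
- capture(name): name is "side" or "top" or "wrist"; returns a dict with "pixels" (400x640x3 uint8, red, green, blue), "camera_matrix" (3x3 intrinsics, pixels), "distortion" ([k1, k2, p1, p2, k3] as OpenCV has them; the pictures are not rectified), "view" (4x4, takes a point from world to camera coordinates). Camera axes: x right, y up, looking along -z (the intrinsics and any distortion apply to the point x, -y, -z); pixel columns grow to the right and rows downward; lengths in m; the calibration is good to about 2 mm. A picture is of the moment at which its call begins. There is no depth.
- job_done(): hands the job in; it is judged then, once.
The state is a dict: "clock": time; "q": joint angles; "joint_velocities": joint speeds; "joint_torque": joint torques, N m; "ee_pos": TCP position; "ee_rot": TCP orientation; "force": force on the tool from outside, world axes, zero at the start; "moment": the same for the moment, N m; "grip_width": finger opening in m; "gripper_force": force on a finger pad.
Only numpy, scipy, OpenCV 4.12 (cv2) and the standard library are available. Lean on these libraries where they do the work, as an engineer would, in place of code of your own. Each camera call takes 0.05 s, during which the arm holds its last target. There are 200 camera calls.

TASK

On the white loading plate, push the large square mask holder along the plate with your fingertips until it sits flush against both the far rail and the left-hand stop, square in the corner. Only when it is home, and not by means of the clamp, push the black sliding clamp along its track until it rests against the holder. Do not lift or tip the holder, leave the small holder and everything else where it stands, and finish with the hand clear.

Things in the scene. Friction and masses are not known exactly. Their poses are not given: they have to be found in the camera images.
- plate: white loading plate, fixed, 290 (x) x 400 (y) x 12 mm; origin at the centre of its underside, on the bench. Its x points away from the robot (plate turned up to 0.25 rad), y to the left; its top is at z = +12 mm. The holder is home with its centre at plate x = +40, y = +85 mm. Nothing on the plate stands higher than 65 mm above its top.
- far_rail (a point): middle of the near face of the fixed dark far rail on the plate, at plate x = +85, y = +50 mm, 7 mm above the plate's top. The rail is 14 mm high above the top, 20 mm thick, and runs along plate y from -50 to +150 mm. Axes as the plate's.
- left_stop (a point): middle of the face (towards -y) of the fixed dark left stop on the plate, at plate x = +47, y = +130 mm, 7 mm above the plate's top. The stop is 14 mm high, 20 mm thick, and runs along plate x from +10 to +85 mm. Axes as the plate's.
- mask_holder: the large mask holder: loose square aluminium frame with an amber glass plate in it, 90 x 90 x 16 mm, about 250 g; origin at the centre of its underside, axes along its sides, z up. It lies on the plate, short of both the rail and the stop and a little turned (its x axis is within 0.35 rad of the plate's x axis), and slides under a few newtons.
- clamp (a joint): travel of the black sliding clamp along the plate's +y, m: its start is between 0 (fully back) and 0.015, its end stop is at 0.125; with the holder home the clamp's pad meets it at about 0.115. It stays where it is left and needs about 1.5 N to slide.
- clamp_pad (a point): centre of the clamp's face towards the holder (its +y side), 10 mm above the plate's top, at plate x = +40, y = -75 mm + travel. The clamp is 36 mm wide (plate x), reaches 22 mm back (-y) from the pad to a flat back face, and is 19 mm high; an upright tab over its rear half, as wide, 10 mm thick, rises to 42 mm above the plate's top.
- small_holder: bystander: small square mask holder, 50 x 50 x 12 mm, like the large one, loose on the plate's near left part; origin at the centre of its underside
- loupe: bystander: black loupe, 40 mm across, 40 mm high, standing on the plate's near right part; origin at the centre of its underside
- vial: bystander: amber vial, 26 mm across, 50 mm high, standing on the plate to the right of the far rail's end or just beyond it; origin at the centre of its underside
- wash_bottle: bystander: white bottle, 64 mm across, 160 mm high, on the bench to the left; origin at the centre of its underside
- beaker: bystander: glass cup, 70 mm across, 90 mm high, on the bench to the left; origin at the centre of its underside
- wafer_jar: bystander: clear low jar, 90 mm across, 50 mm high, on the bench to the left; origin at the centre of its underside
- cassette: bystander: white slotted wafer tray, 100 x 130 x 50 mm, on the bench to the right; origin at the centre of its underside
Not all that is in view belongs to the job. What is shaped like the mask_holder but blue or pink is not meant.

How it is judged:
On the way, in this order (a step that is already met when the one before it is completed fails the run):
1. the large holder is home in the corner, square, with the clamp still back (travel under 95 mm) (x of mask_holder in the frame of plate above 0.037 m and y of mask_holder in the frame of plate above 0.082 m and angle between the x axis of mask_holder and the x axis of plate, either way round below 0.035 rad and value of joint clamp below 0.095 m), for 0.2 s.
2. the clamp is pushed up to the holder (x of mask_holder in the frame of plate above 0.037 m and y of mask_holder in the frame of plate above 0.082 m and angle between the x axis of mask_holder and the x axis of plate, either way round below 0.035 rad and value of joint clamp above 0.1115 m), for 0.2 s.
At the end, for the whole second after the job is handed in: the large holder lies flat and still on the plate, within 3 mm of the far rail and of the left stop and within 0.035 rad (2 degrees) of square to them, and the clamp is up against it (travel over 111.5 mm) (all of step 2 and z of mask_holder in the frame of plate below 0.0155 m and linear speed of mask_holder below 0.01 m/s and angle between mask_holder's own z axis and vertical below 0.03 rad); the robot touches nothing.
It fails at once if the large holder was lifted off the plate (more than 6 mm) (z of mask_holder in the frame of plate above 0.018 m).
It fails at once if the large holder was tipped (more than 0.12 rad) (angle between mask_holder's own z axis and vertical above 0.12 rad).
It fails at once if the small holder, the loupe or the vial was moved (more than 15 mm) or tipped over (distance of any of small_holder, loupe, vial from where it was at the start of the episode above 0.015 m or angle between any of small_holder, loupe, vial's own z axis and vertical above 0.3 rad).
It fails at once if the bottle, beaker, jar or cassette on the bench was moved (more than 15 mm) or tipped over (distance of any of wash_bottle, beaker, wafer_jar, cassette from where it was at the start of the episode above 0.015 m or angle between any of wash_bottle, beaker, wafer_jar, cassette's own z axis and vertical above 0.3 rad).
It also fails if it takes over 72 s, if anything falls off the work surface, if the arm or the gripper's body presses on something with over 40 N, if the wrist force passes 120 N, or if a joint passes its speed limit or range.

## Working session

There is one attempt and no reset: what is moved stays moved. The work goes in short steps, Python scripts to look and compute and a tool call to move; the robot and the scene stay as the last step left them, time stands still between calls to the robot, and variables do not carry over. Pictures are saved under pics/ and viewed, at most 10 in all, crops included, and the job is handed in when it is done.

Besides the shell and the picture viewer there is one more tool, called after "Emit:" as a command line: name --pt "numbers of a row" for each row, then --argument value for the rest. play_rows: Moves the arm, as the interface text tells. Its arguments: {"type":"object","properties":{"moves":{"type":"array"}},"required":["moves"]}

```bash
mkdir -p pics; cat > h.py <<'E'
import numpy as np, cv2
from plant import read_state, capture, job_done
def snap(name,fn=None):
    c=capture(name)
    if fn: cv2.imwrite('pics/'+fn+'.png',c['pixels'][:,:,::-1])
    return c
def ray(c,pts,z):
    K=np.array(c['camera_matrix'],float);d=np.array(c['distortion'],float);V=np.array(c['view'],float)
    n=cv2.undistortPoints(np.array(pts,float).reshape(-1,1,2),K,d).reshape(-1,2)
    D=np.c_[n[:,0],-n[:,1],-np.ones(len(n))]@V[:3,:3]
    o=-V[:3,:3].T@V[:3,3]
    return o+D*((z-o[2])/D[:,2])[:,None]
def proj(c,P):
    K=np.array(c['camera_matrix'],float);d=np.array(c['distortion'],float);V=np.array(c['view'],float)
    p=np.atleast_2d(P)@V[:3,:3].T+V[:3,3]; p=p*[1,-1,-1]
    return cv2.projectPoints(p.reshape(-1,1,3),np.zeros(3),np.zeros(3),K,d)[0].reshape(-1,2)
E
python3 - <<'E'
from h import *
import pickle
a=snap('top','top0');b=snap('side','side0')
pickle.dump((a,b),open('s0.pkl','wb'))
cv2.imwrite('pics/t0.png',cv2.resize(a['pixels'][:,:,::-1],(800,500),interpolation=cv2.INTER_CUBIC))
s=read_state();print(s['clock'],s['ee_pos'],s['ee_rot'],s['force'])
for c in(a,b):
  V=np.array(c['view']);print(-V[:3,:3].T@V[:3,3])
E
```

```text
0.1 [ 0.16097578 -0.6033941   0.26300804] [-7.76614240e-04  9.91504327e-01  1.30071273e-01 -1.72713055e-04] [ 0.29179198 -0.68594725 -0.73892991]
[ 0.33630944 -0.00265354  1.28842566]
[0.01498142 0.79099583 1.06911768]
```

View pics/t0.png

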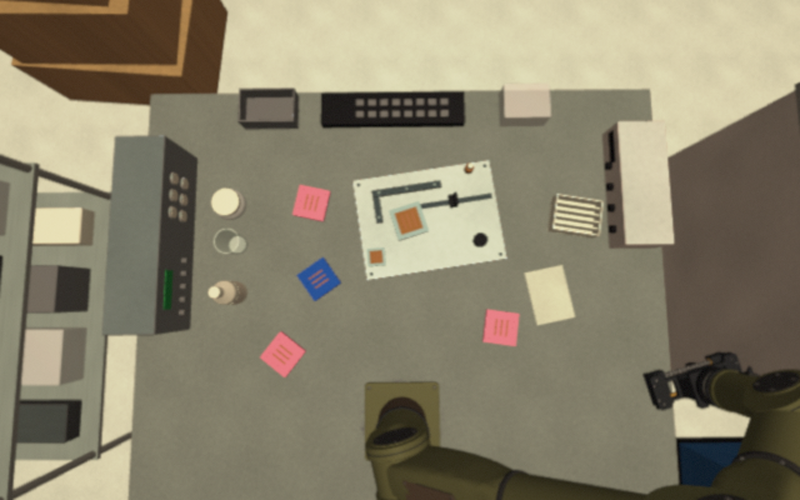

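View pics/side0.png

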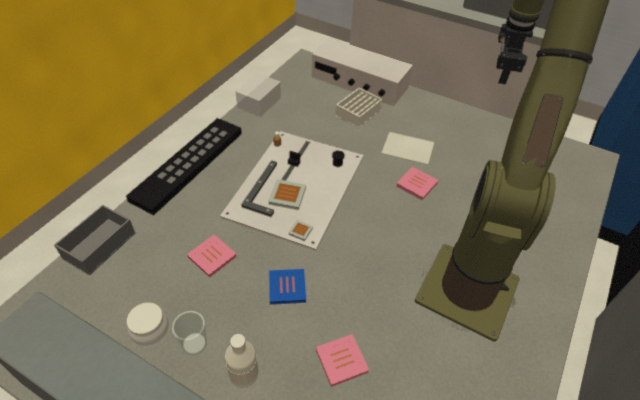

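Seen in the 800 px top view: the large amber holder on the plate at (409,221), and lookalikes: the small amber one at (376,257), blue at (319,279), pink at (311,202), (501,327), (282,354). I choose (409,221): amber, large and on the plate. Next a close crop to check it.

```bash
python3 - <<'E'
from h import *
import pickle
a,b=pickle.load(open('s0.pkl','rb'))
im=a['pixels'][:,:,::-1]
cv2.imwrite('pics/c0.png',cv2.resize(im[120:232,272:416],None,fx=5,fy=5,interpolation=cv2.INTER_CUBIC))
g=im.min(2); m=(g>165).astype(np.uint8); m[:, :272]=0;m[:,416:]=0;m[:120]=0;m[232:]=0
m=cv2.morphologyEx(m,cv2.MORPH_OPEN,np.ones((3,3)))
cs=max(cv2.findContours(m,0,2)[0],key=cv2.contourArea)
r=cv2.boxPoints(cv2.minAreaRect(cs));print(r)
W=ray(a,r,0.012);print(W)
for i in range(4):
  e=W[(i+1)%4]-W[i];print(np.linalg.norm(e),np.degrees(np.arctan2(e[1],e[0])))
print(W.mean(0))
E
```

```text
[[281.69363 144.50865]
 [391.7803  127.57225]
 [403.87277 206.17342]
 [293.7861  223.10982]]
[[ 0.67242313  0.13673444  0.012     ]
 [ 0.73161126 -0.26298034  0.012     ]
 [ 0.44497296 -0.29693293  0.012     ]
 [ 0.38821047  0.09289744  0.012     ]]
0.40407318747102816 -81.57708211765588
0.2886421470194521 -173.24473444066751
0.3939412403554716 98.28451365774644
0.28757350744492594 8.768212125320858
[ 0.55930446 -0.08257035  0.012     ]
```

View pics/c0.png

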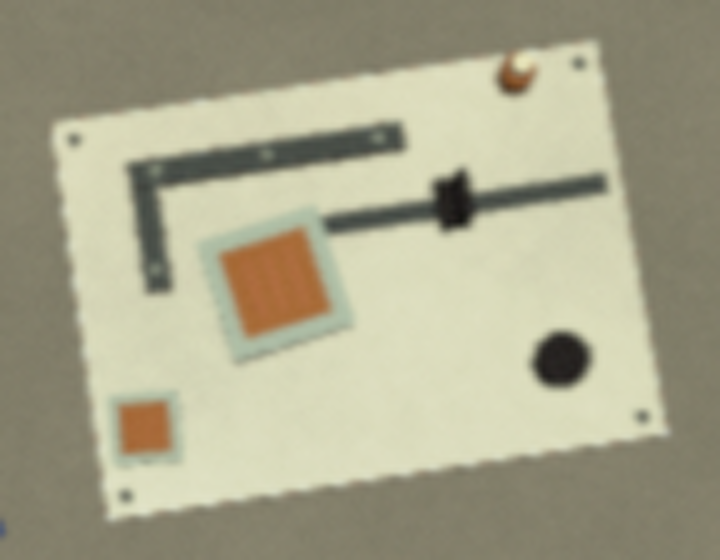

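The crop shows the amber holder at (276,284), with corners (199,241), (318,207), (353,326), (238,362). The plate corners are (53,124), (596,40), (667,432), (109,520). The clamp is at (455,200), and the small holder is at (146,428).

```bash
cat >> h.py <<'E'
from scipy.optimize import least_squares
def fit(W,sx,sy):  # corners order: (+,+),(+,-),(-,-),(-,+)
    L=np.array([[1,1],[1,-1],[-1,-1],[-1,1]])*[sx/2,sy/2]
    R=lambda t:np.array([[np.cos(t),-np.sin(t)],[np.sin(t),np.cos(t)]])
    f=lambda p:(L@R(p[2]).T+p[:2]-W[:,:2]).ravel()
    s=least_squares(f,[*W[:,:2].mean(0),0.1]);return s.x,np.abs(s.fun).max()
E
python3 - <<'E'
from h import *
import pickle
a,b=pickle.load(open('s0.pkl','rb'))
cv=lambda l:(np.array(l)+.5)/5-.5+[272,120]
p,e=fit(ray(a,cv([(53,124),(596,40),(667,432),(109,520)]),.012),.29,.4);print(p,e)
h,e2=fit(ray(a,cv([(199,241),(318,207),(353,326),(238,362)]),.026),.09,.09);print(h,e2)
c,s=np.cos(p[2]),np.sin(p[2]);R=np.array([[c,-s],[s,c]])
tp=lambda w:(np.array(w)[...,:2]-p[:2])@R
print('holder in plate',tp(h),h[2]-p[2])
print('small',tp(ray(a,cv([(146,428)]),.024)),'loupe',tp(ray(a,cv([(561,359)]),.04)),'vial',tp(ray(a,cv([(515,80)]),.03)))
print('clampfront edge',tp(ray(a,cv([(435,203)]),.031)))
print('rail check px',(proj(a,[[*(p[:2]+R@[.085,.15]),.026],[*(p[:2]+R@[.085,-.05]),.026]])-[272,120])*5)
E
```

```text
[ 0.55909979 -0.08279987  0.14620479] 0.0012885205251592646
[ 0.55187505 -0.02569859  0.28528797] 0.0025288459467338736
holder in plate [0.0011711 0.0575446] 0.1390831779194412
small [[-0.08571643  0.16438742]] loupe [[-0.08403861 -0.12881973]] vial [[ 0.11988394 -0.13319389]]
clampfront edge [[ 0.04028561 -0.06180837]]
rail check px [[128.43810487 186.77240123]
 [405.55078365 144.21336786]]
```

Emit:
play_rows --pt "0.53 0.935 0 -0.066 0" --pt "0.53 0.935 0 -0.066 0" --pt "0.53 0.935 0 -0.066 0" --pt "0.53 0.935 0 -0.066 0" --pt "0.53 0.935 0 -0.066 0" --pt "0.53 0.935 0 -0.066 0" --pt "0.53 0.935 0 -0.066 0" --pt "0.53 0.935 0 -0.066 0" --pt "0.53 0.935 0 -0.066 0" --pt "0.53 0.935 0 -0.066 0" --pt "0.53 0.935 0 -0.066 0" --pt "0.53 0.935 0 -0.066 0" --pt "0.53 0.935 0 -0.066 0" --pt "0.53 0.935 0 -0.066 0" --pt "0.53 0.935 0 -0.066 0" --pt "0.53 0.935 0 -0.066 0" --pt "0.53 0.935 0 -0.066 0" --pt "0.53 0.935 0 -0.066 0" --pt "0.53 0.935 0 -0.066 0" --pt "0.53 0.935 0 -0.066 0"

```text
clock: 2.6
ee_pos: [0.4794, -0.0419, 0.2635]
ee_rot: [0.0, 0.997, 0.073, -0.0]
force: [0.3, 0.5, -0.2]
grip_width: 0.044
gripper_force: 0.0
```

```bash
cat >> h.py <<'E'
P=np.array([.5591,-.0828]);TH=.1462
RP=np.array([[np.cos(TH),-np.sin(TH)],[np.sin(TH),np.cos(TH)]])
tp=lambda w:(np.array(w)[...,:2]-P)@RP
def st():
    s=read_state();q=s['ee_rot'];yaw=2*np.arctan2(q[2],q[1])
    print('t',round(s['clock'],2),'pos',np.round(s['ee_pos'],4),'plate mm',np.round(tp(s['ee_pos'])*1e3,1),'yaw err deg',round(np.degrees(yaw-TH),2),'F',np.round(s['force'],1),'Fp',np.round(np.array(s['force'])[:2]@RP,1),'w',round(s['grip_width'],4),'q',np.round(s['q'],2))
def go(x,y,z=None):  # needed shift in move units
    s=read_state();d=(P+RP@[x/1e3,y/1e3]-s['ee_pos'][:2])/.03
    print('units',np.round(d,3),None if z is None else round((z-s['ee_pos'][2])/.03,3))
E
python3 -c "
from h import *
st();go(-72,52,.043);snap('wrist','w1')"
```

```text
t 2.6 pos [ 0.4794 -0.0419  0.2635] plate mm [-72.9  52.1] yaw err deg -0.04 F [ 0.3  0.5 -0.2] Fp [0.4 0.5] w 0.044 q [ 0.05  0.5  -0.09  1.99  0.07  0.65 -1.51]
units [0.029 0.002] -7.352
```

View pics/w1.png

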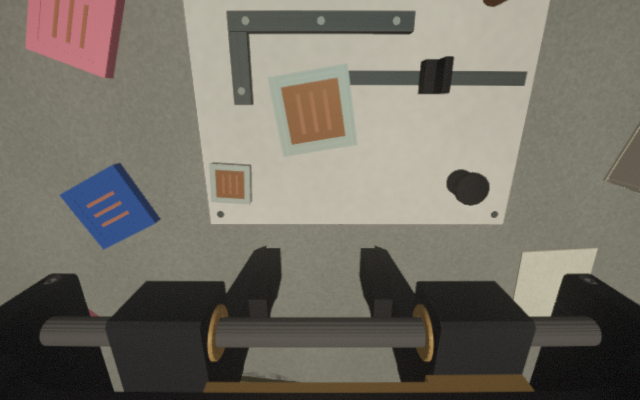

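The wrist view shows the holder with corners near (270,79), (347,66), (356,144), (284,156). The rail's near edge is at row 33, the stop's inner edge at column 250, and the clamp's left edge at column 419. The hand is aligned to the plate. I measure these once more before descending.

```bash
python3 -c "
from h import *
c=snap('wrist')
mm=lambda px,z:np.round(tp(ray(c,px,z))*1e3,1).tolist()
print('rail near top',mm([(260,33),(410,32)],.026),'stop',mm([(250,45),(251,100)],.026))
h,e=fit(ray(c,[(270,79),(347,66),(356,144),(284,156)],.028),.09,.09);print(tp(h)*1e3,h[2]-TH,e)
print('clamp front',mm([(419,80)],.03),'small',mm([(231,183)],.024),'plate near corners',mm([(211,224),(501,222)],.012))
"
```

```text
rail near top [[86.8, 122.9], [88.6, -38.6]] stop [[75.1, 134.5], [18.3, 137.2]]
[ 4.59513086 64.51470171] 0.15873288301778193 0.0022632774794724628
clamp front [[40.4, -52.2]] small [[-80.8, 169.7]] plate near corners [[-142.0, 206.2], [-136.7, -190.0]]
```

Emit:
play_rows --pt "0.03 0 -1 0 0" --pt "0 0 -1 0 0" --pt "0 0 -1 0 0" --pt "0 0 -1 0 0" --pt "0 0 -1 0 0" --pt "0 0 -1 0 0" --pt "0 0 -0.9 0 0" --pt "0 0 -0.4 0 0" --pt "0 0 0 0 0"

```text
clock: 3.82
ee_pos: [0.4795, -0.0434, 0.0444]
ee_rot: [0.0, 0.997, 0.073, -0.001]
force: [-0.2, -0.4, -0.3]
grip_width: 0.044
gripper_force: 0.0
```

Emit:
play_rows --pt "0.2 0.06 0 0 0" --pt "0.2 0.03 0 0 0" --pt "0.2 0.03 0 0 0" --pt "0.2 0.03 0 0 0" --pt "0.2 0.03 0 0 0" --pt "0.2 0.03 0 0 0" --pt "0.2 0.03 0 0 0" --pt "0.2 0.03 0 0 0" --pt "0 0 0 0 0"

```text
clock: 4.95
ee_pos: [0.5298, -0.0347, 0.0448]
ee_rot: [0.0, 0.997, 0.073, 0.002]
force: [0.1, 0.3, 0.2]
grip_width: 0.0442
gripper_force: 0.0
```

```bash
python3 -c "
from h import *
st()
c=snap('top');cv2.imwrite('pics/c2.png',cv2.resize(c['pixels'][120:232,272:416,::-1],None,fx=5,fy=5,interpolation=cv2.INTER_CUBIC))
c=snap('wrist','w2')"
```

```text
t 4.95 pos [ 0.5298 -0.0347  0.0448] plate mm [-22.   51.8] yaw err deg -0.04 F [0.1 0.3 0.2] Fp [0.1 0.3] w 0.0442 q [-0.    0.93 -0.03  1.99  0.12  0.22 -1.57]
```

View pics/w2.png

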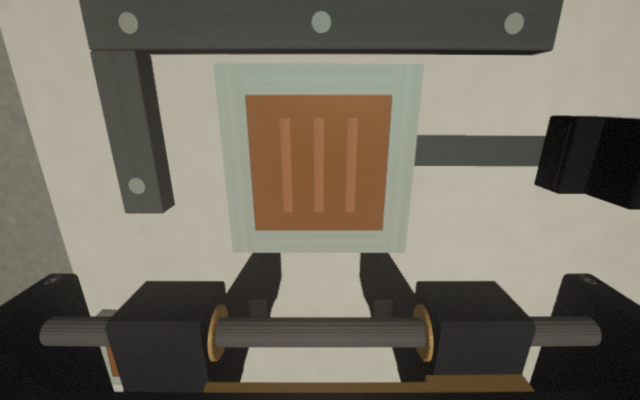

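The holder is square to the rail, with its far edge at row 64 and the rail face at row 53, a gap of about 5–8 mm. I push on gently.

Emit:
play_rows --pt "0.1 0.015 0 0 0" --pt "0.1 0.015 0 0 0" --pt "0.07 0.01 0 0 0" --pt "0 0 0 0 0"

```text
clock: 5.55
ee_pos: [0.5356, -0.0337, 0.0447]
ee_rot: [0.0, 0.997, 0.073, -0.001]
force: [-3.8, -0.3, 1.3]
grip_width: 0.0442
gripper_force: 1.9
```

Emit:
play_rows --pt "0.07 0.01 0 0 0" --pt "0 0 0 0 0"

```text
clock: 5.8
ee_pos: [0.5357, -0.0337, 0.0446]
ee_rot: [0.0, 0.997, 0.073, -0.003]
force: [-7.5, -0.4, 4.6]
grip_width: 0.0439
gripper_force: 3.6
```

Emit:
play_rows --pt "0.07 0.01 0 0 0" --pt "0 0 0 0 0"

```text
clock: 6.05
ee_pos: [0.5358, -0.0337, 0.0445]
ee_rot: [0.0, 0.997, 0.073, -0.005]
force: [-9.9, -1.5, 8.3]
grip_width: 0.0442
gripper_force: 5.1
```

Emit:
play_rows --pt "-0.4 -0.06 0 0 0" --pt "-0.4 -0.06 0 0 0" --pt "0 0 1 0 0" --pt "0 0 1 0 0" --pt "0 0 1 0 0"

```text
clock: 6.68
ee_pos: [0.5169, -0.0365, 0.1357]
ee_rot: [-0.0, 0.997, 0.073, 0.001]
force: [0.6, 0.4, -0.1]
grip_width: 0.0442
gripper_force: 0.0
```

Emit:
play_rows --pt "0.16 -0.106 0 -1 0" --pt "0.16 -0.106 0 -1 0" --pt "0.16 -0.106 0 -1 0" --pt "0.16 -0.106 0 -1 0" --pt "0.16 -0.106 0 -1 0" --pt "0.16 -0.106 0 -1 0" --pt "0.16 -0.106 0 -1 0" --pt "0.16 -0.106 0 -1 0" --pt "0.16 -0.106 0 -1 0" --pt "0.16 -0.106 0 -1 0" --pt "0.16 -0.106 0 -1 0" --pt "0.16 -0.106 0 -1 0" --pt "0.16 -0.106 0 -1 0" --pt "0.16 -0.106 0 -1 0" --pt "0.16 -0.106 0 -1 0" --pt "0.16 -0.106 0 -1 0" --pt "0.16 -0.106 0 -1 0" --pt "0.16 -0.106 0 -1 0" --pt "0 0 0 0 0"

```text
clock: 9.05
ee_pos: [0.6033, -0.0941, 0.1346]
ee_rot: [-0.0, 0.757, -0.653, 0.001]
force: [-0.5, 0.7, -0.3]
grip_width: 0.044
gripper_force: 0.0
```

```bash
python3 -c "
from h import *
st();go(37,-17,.0445);c=snap('wrist','w3')"
```

```text
t 9.05 pos [ 0.6033 -0.0941  0.1346] plate mm [ 42.1 -17.6] yaw err deg -89.97 F [-0.5  0.7 -0.3] Fp [-0.4  0.8] w 0.044 q [-0.11  0.87  0.34  1.73 -0.46  0.62 -2.49]
units [-0.171 -0.005] -3.005
```

View pics/w3.png

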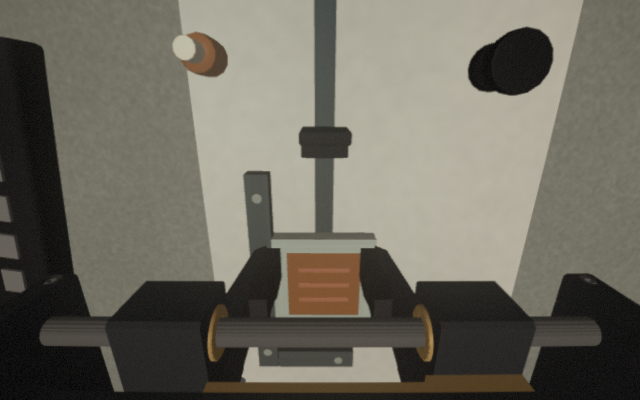

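The view looks toward −y and shows the clamp at (325,142) and the holder's right face at row 240. Joint 7 is near its limit (−2.49), so I turn the hand half round. That also points the camera at the corner.

Emit:
play_rows --pt "0 0 0 1 0" --pt "0 0 0 1 0" --pt "0 0 0 1 0" --pt "0 0 0 1 0" --pt "0 0 0 1 0" --pt "0 0 0 1 0" --pt "0 0 0 1 0" --pt "0 0 0 1 0" --pt "0 0 0 1 0" --pt "0 0 0 1 0" --pt "0 0 0 1 0" --pt "0 0 0 1 0" --pt "0 0 0 1 0" --pt "0 0 0 1 0" --pt "0 0 0 1 0" --pt "0 0 0 1 0" --pt "0 0 0 1 0" --pt "0 0 0 1 0"

```text
clock: 11.35
ee_pos: [0.6027, -0.0937, 0.1348]
ee_rot: [-0.0, 0.997, 0.075, 0.0]
force: [1.3, 0.2, 0.6]
grip_width: 0.0441
gripper_force: 0.0
```

Emit:
play_rows --pt "0 0 0 1 0" --pt "0 0 0 1 0" --pt "0 0 0 1 0" --pt "0 0 0 1 0" --pt "0 0 0 1 0" --pt "0 0 0 1 0" --pt "0 0 0 1 0" --pt "0 0 0 1 0" --pt "0 0 0 1 0" --pt "0 0 0 1 0" --pt "0 0 0 1 0" --pt "0 0 0 1 0" --pt "0 0 0 1 0" --pt "0 0 0 1 0" --pt "0 0 0 1 0" --pt "0 0 0 1 0" --pt "0 0 0 1 0" --pt "0 0 0 1 0" --pt "0 0 0 0 0"

```text
clock: 13.72
ee_pos: [0.6026, -0.0938, 0.1347]
ee_rot: [0.0, 0.654, 0.757, 0.0]
force: [0.3, -0.2, 0.3]
grip_width: 0.0438
gripper_force: 0.0
```

```bash
python3 -c "
from h import *
st();go(37,-17,.0445);c=snap('wrist','w4')"
```

```text
t 13.72 pos [ 0.6026 -0.0938  0.1347] plate mm [ 41.5 -17.3] yaw err deg 89.98 F [ 0.3 -0.2  0.3] Fp [ 0.3 -0.3] w 0.0438 q [ 0.35  0.88 -0.49  1.71  0.59  0.71 -0.31]
units [-0.149 -0.013] -3.008
```

View pics/w4.png

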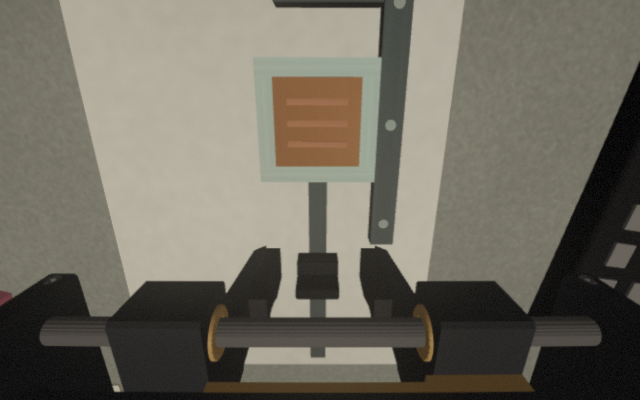

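```bash
python3 -c "
from h import *
c=snap('wrist')
mm=lambda px,z:np.round(tp(ray(c,px,z))*1e3,1).tolist()
print('holder near face',mm([(262,182),(379,182)],.028),'far',mm([(254,58),(381,58)],.028),'clamp front',mm([(299,254),(337,254)],.031),mm([(299,254),(337,254)],.054),'stop face',mm([(278,6),(380,6)],.026),'rail',mm([(372,240),(384,10)],.026))
print(proj(c,[[*(P+RP@[.037,-.017]),.02]]))
"
```

```text
holder near face [[-4.5, 7.7], [88.6, 7.5]] far [[-4.4, 97.2], [84.5, 97.1]] clamp front [[23.6, -55.1], [56.1, -55.1]] [[25.4, -42.5], [54.6, -42.6]] stop face [[13.6, 129.2], [82.2, 129.2]] rail [[86.2, -44.4], [85.0, 126.9]]
[[314.55767681 207.69456888]]
```

Emit:
play_rows --pt "-0.15 -0.01 -0.5 0 0" --pt "0 0 -1 0 0" --pt "0 0 -0.9 0 0" --pt "0 0 -0.55 0 0" --pt "0 0 0 0 0"

```text
clock: 14.45
ee_pos: [0.5972, -0.094, 0.0449]
ee_rot: [-0.001, 0.654, 0.757, -0.001]
force: [-0.2, -0.4, 0.3]
grip_width: 0.044
gripper_force: 0.0
```

Emit:
play_rows --pt "-0.03 0.2 0 0 0" --pt "-0.03 0.2 0 0 0" --pt "-0.03 0.2 0 0 0" --pt "-0.03 0.2 0 0 0" --pt "-0.03 0.2 0 0 0" --pt "-0.03 0.2 0 0 0" --pt "-0.03 0.2 0 0 0" --pt "0 0 0 0 0"

```text
clock: 15.45
ee_pos: [0.5917, -0.0504, 0.0461]
ee_rot: [-0.001, 0.653, 0.757, 0.001]
force: [-0.1, 0.2, 0.2]
grip_width: 0.0441
gripper_force: 0.0
```

```bash
python3 -c "
from h import *
st();go(37,32);c=snap('wrist','w5')"
```

```text
t 15.45 pos [ 0.5917 -0.0504  0.0461] plate mm [37.  27.3] yaw err deg 90.06 F [-0.1  0.2  0.2] Fp [-0.   0.2] w 0.0441 q [ 0.22  0.99 -0.38  1.78  0.69  0.51 -0.47]
units [-0.021  0.154] None
```

View pics/w5.png

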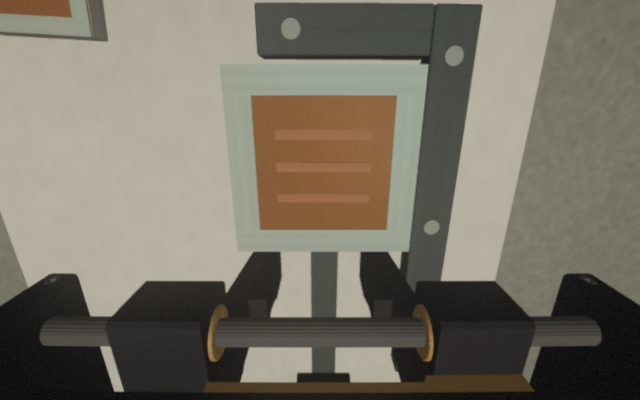

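The holder lies along the rail (column 425), and its far edge at row 66 is a few mm short of the stop at row 57. I finish the push in small steps.

Emit:
play_rows --pt "-0.015 0.1 -0.03 0 0" --pt "-0.01 0.07 0 0 0" --pt "0 0 0 0 0"

```text
clock: 15.88
ee_pos: [0.591, -0.0467, 0.0452]
ee_rot: [-0.0, 0.654, 0.757, -0.0]
force: [0.3, -0.8, 0.2]
grip_width: 0.0441
gripper_force: 0.8
```

Emit:
play_rows --pt "-0.01 0.07 0 0 0" --pt "0 0 0 0 0"

```text
clock: 16.12
ee_pos: [0.5909, -0.0466, 0.0452]
ee_rot: [0.001, 0.654, 0.756, -0.001]
force: [1.6, -5.3, -0.1]
grip_width: 0.0437
gripper_force: 2.5
```

Emit:
play_rows --pt "-0.01 0.07 0 0 0" --pt "0 0 0 0 0"

```text
clock: 16.38
ee_pos: [0.5909, -0.0465, 0.0452]
ee_rot: [0.002, 0.655, 0.756, -0.002]
force: [1.5, -7.7, -1.1]
grip_width: 0.0439
gripper_force: 4.1
```

Emit:
play_rows --pt "0.07 -0.5 0 0 0" --pt "0 -0.1 0.5 0 0" --pt "0 0 1 0 0" --pt "0 0 1 0 0" --pt "0 0 1 0 1" --pt "0 0 0 0 1"

```text
clock: 17.12
ee_pos: [0.5943, -0.0595, 0.1534]
ee_rot: [0.002, 0.654, 0.757, 0.003]
force: [0.1, 0.1, -0.5]
grip_width: 0.0264
gripper_force: 0.0
```

```bash
python3 -c "
from h import *
st();go(40,-107,.0455);c=snap('wrist','w6')"
```

```text
t 17.12 pos [ 0.5943 -0.0595  0.1534] plate mm [38.3 17.9] yaw err deg 90.01 F [ 0.1  0.1 -0.5] Fp [0.1 0.1] w 0.0264 q [ 0.31  0.84 -0.5   1.74  0.58  0.71 -0.36]
units [ 0.664 -4.11 ] -3.597
```

View pics/w6.png

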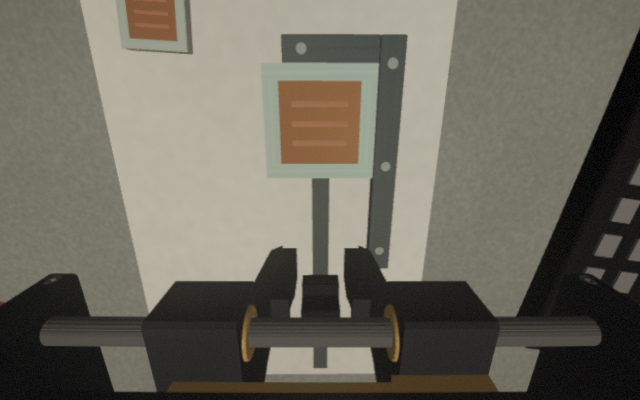

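The holder is seated against both the rail (column 377) and the stop (row 63), and square. Now to behind the clamp.

Emit:
play_rows --pt "0.133 -0.822 0 0 1" --pt "0.133 -0.822 0 0 1" --pt "0.133 -0.822 0 0 1" --pt "0.133 -0.822 0 0 1" --pt "0.132 -0.822 0 0 1" --pt "0 0 0 0 1" --pt "0 0 -1 0 1" --pt "0 0 0 0 1"

```text
clock: 18.18
ee_pos: [0.6106, -0.1819, 0.1181]
ee_rot: [-0.003, 0.653, 0.757, -0.001]
force: [-0.3, 0.3, -0.0]
grip_width: 0.0002
gripper_force: 0.0
```

```bash
python3 -c "
from h import *
st();go(40,-107,.048);c=snap('wrist','w7')"
```

```text
t 18.18 pos [ 0.6106 -0.1819  0.1181] plate mm [  36.5 -105.6] yaw err deg 90.11 F [-0.3  0.3 -0. ] Fp [-0.3  0.3] w 0.0002 q [ 0.49  0.93 -0.51  1.62  0.6   0.76 -0.15]
units [ 0.122 -0.03 ] -2.337
```

View pics/w7.png

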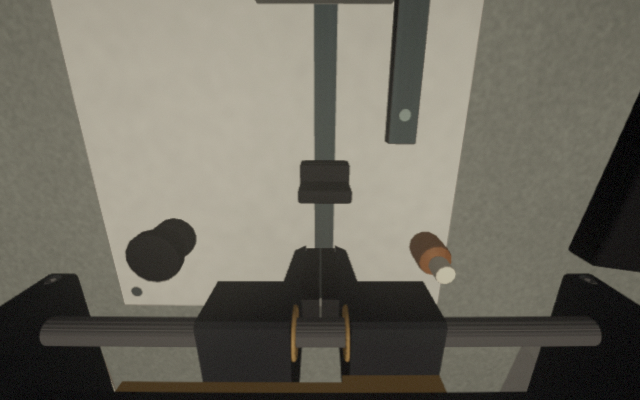

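Emit:
play_rows --pt "0.1 0 -0.7 0 1" --pt "0 0 -0.8 0 1" --pt "0 0 -0.6 0 1" --pt "0 0 -0.23 0 1" --pt "0 0 0 0 1"

```text
clock: 18.85
ee_pos: [0.6156, -0.1839, 0.0501]
ee_rot: [-0.0, 0.654, 0.757, -0.0]
force: [-0.2, 1.3, -0.1]
grip_width: 0.0004
gripper_force: 0.0
```

Emit:
play_rows --pt "-0.037 0.25 0 0 1" --pt "-0.037 0.25 0 0 1" --pt "-0.037 0.25 0 0 1" --pt "-0.037 0.25 0 0 1" --pt "-0.037 0.25 0 0 1" --pt "-0.037 0.25 0 0 1" --pt "-0.037 0.25 0 0 1" --pt "-0.037 0.25 0 0 1" --pt "-0.037 0.25 0 0 1" --pt "-0.037 0.25 0 0 1" --pt "-0.037 0.25 0 0 1" --pt "-0.037 0.25 0 0 1" --pt "-0.037 0.25 0 0 1" --pt "0 0 0 0 1"

```text
clock: 20.6
ee_pos: [0.6006, -0.0851, 0.0503]
ee_rot: [-0.001, 0.653, 0.757, 0.0]
force: [-0.0, 0.4, -0.7]
grip_width: 0.0001
gripper_force: 0.0
```

```bash
python3 -c "
from h import *
st();go(39,9)"
```

```text
t 20.6 pos [ 0.6006 -0.0851  0.0503] plate mm [40.7 -8.4] yaw err deg 90.06 F [-0.   0.4 -0.7] Fp [0.  0.4] w 0.0001 q [ 0.29  0.99 -0.4   1.74  0.67  0.55 -0.39]
units [-0.14   0.564] None
```

Emit:
play_rows --pt "-0.03 0.2 0 0 1" --pt "-0.022 0.15 0 0 1" --pt "-0.015 0.1 0 0 1" --pt "0 0 0 0 1"

```text
clock: 21.1
ee_pos: [0.599, -0.0725, 0.0504]
ee_rot: [-0.0, 0.654, 0.757, 0.0]
force: [0.2, 0.4, 0.4]
grip_width: 0.0007
gripper_force: 0.1
```

Emit:
play_rows --pt "-0.01 0.07 0 0 1" --pt "-0.01 0.07 0 0 1" --pt "0 0 0 0 1"

```text
clock: 21.48
ee_pos: [0.5986, -0.0686, 0.0504]
ee_rot: [-0.0, 0.654, 0.757, 0.0]
force: [-1.1, -0.8, 0.1]
grip_width: 0.0003
gripper_force: 0.4
```

Emit:
play_rows --pt "-0.01 0.07 0 0 1" --pt "0 0 0 0 1"

```text
clock: 21.72
ee_pos: [0.5985, -0.0678, 0.0505]
ee_rot: [0.001, 0.654, 0.756, -0.0]
force: [-0.7, -3.9, -0.3]
grip_width: 0.0007
gripper_force: 2.0
```

Emit:
play_rows --pt "-0.01 0.07 0 0 1" --pt "-0.005 0.04 0 0 1" --pt "0 0 0 0 1" --pt "0 0 0 0 1"

```text
clock: 22.22
ee_pos: [0.5984, -0.0677, 0.0506]
ee_rot: [0.002, 0.655, 0.756, -0.002]
force: [2.6, -8.6, -1.0]
grip_width: 0.0004
gripper_force: 4.6
```

Emit:
play_rows --pt "0.03 -0.2 0 0 1" --pt "0.05 -0.4 0 0 1" --pt "0.05 -0.4 0 0 1" --pt "0 0 1 0 1" --pt "0 0 1 0 1" --pt "0 0 1 0 1" --pt "0 0 1 0 1" --pt "0.1 -1 0 0 1" --pt "0 0 0 0 1"

```text
clock: 23.35
ee_pos: [0.6045, -0.1273, 0.1705]
ee_rot: [0.001, 0.656, 0.755, -0.001]
force: [0.0, -0.6, -0.6]
grip_width: 0.0008
gripper_force: 0.0
```

```bash
python3 -c "
from h import *
st();c=snap('wrist','w8')"
```

```text
t 23.35 pos [ 0.6045 -0.1273  0.1705] plate mm [ 38.4 -50.7] yaw err deg 89.68 F [ 0.  -0.6 -0.6] Fp [-0.  -0.6] w 0.0008 q [ 0.42  0.84 -0.53  1.66  0.56  0.79 -0.22]
```

View pics/w8.png

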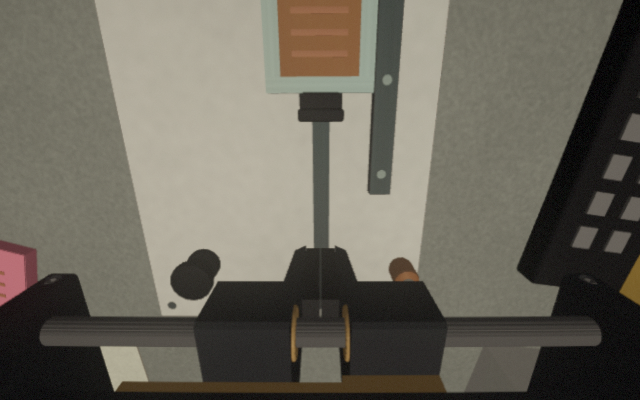

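The clamp pad rests on the holder's edge at row 93, the holder is square along the rail, and the hand is clear. I hand it in.

```bash
python3 -c "
from h import *
print(job_done())"
```

```text
the job is handed in; nothing more can be done
None
```

The job is handed in at about 23 s, with no verdict returned: the holder looks flush and square in the corner, the clamp is up against it and the hand is clear, but I viewed 11 pictures, one over the limit of 10.

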